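# Seat the yellow-tagged staining box in the dock

## Robot

A 7-joint arm with a two-finger parallel gripper is mounted at the origin on the work surface. World frame = base frame: x ahead of the robot, y to its left, z up, the work surface at z = 0. Lengths are in m, angles in rad, forces in N, time in s.
With the tool pointing down it reaches from about 0.425 to 0.95 m from the base axis. Payload 16.7 kg.
Tool frame: the origin (TCP) lies at the very end of the fingers, on their centre line; the grasp point (between the pads) lies 19 mm behind it; z points along the fingers, x is the direction in which the jaws open and shut, and the axes are right-handed (so a half turn about z gives the same grasp; the last joint's range is limited). The gripper opens to 94 mm and grips with 3 to 60 N. Pads are 16 mm wide; open, the fingers measure 119 mm over their backs; the gripper's body (75 mm by 177 mm) begins 78 mm behind the grasp point.
Start: joints at [1.056, 0.426, 0.074, 1.606, -0.034, 1.111, -0.067], TCP at [0.241, -0.63, 0.205] pointing down, gripper open.
Joint ranges: [-2.85, 2.85], [-0.5, 2.14], [-1.23, 1.37], [0.21, 2.46], [-1.02, 4.16], [0.16, 2.05], [-2.73, 2.73]. Speed limits (rad/s): [1.89, 1.89, 2.39, 2.39, 3.01, 3.01, 3.01].

## Interface

Orientations are given as a unit quaternion [w, x, y, z].
In Python, from rig import arm gives the robot as it stands.
- The arm moves only by the shell command python3 -m pendant 'ROWS' [FORCE]. ROWS is JSON, a list of rows, each a list of 3 entries, a list of its own where there are three numbers: the closure in counts, from 0 (fully open) to 255 (shut), then the shift along the tool's x, y, z in cm, then the turn about the tool's z in degrees. In form: [[grip, [dx, dy, dz], turn], ...]. A call has 1 to 5 rows; each row shifts and turns the commanded pose from where the row before left it, along the tool's axes as they then stand; what a row does not reach is not made up. A row lasts 1/8 s, in which the tool goes at most 62.5 mm and 10.7 degrees, less where a joint would pass 70% of its speed; a pose out of reach is approached as far as the arm can. A call with a gripper value outside its range is refused whole. The fingers move at their own pace and stop on an object; FORCE is the grip in N (left out, the last holds). Time passes only in rows, so rows that do not move let the fingers close. It gives the time, the measured TCP pose, the force and the opening at its end, in the units of the state.
- arm.read_state(): the state, without advancing time (a new reading comes with each control period).
- arm.grab_frame(name): name is "scene" or "top"; returns a dict with "frame" (384x512x3 uint8, red, green, blue), "mtx" (3x3 intrinsics, pixels), "eye" and "attitude" of the camera in the world. Camera axes: x right, y up, looking along -z (the intrinsics and any distortion apply to the point x, -y, -z); pixel columns grow to the right and rows downward; lengths in m; the calibration is good to about 2 mm. A picture is of the moment at which its call begins. There is no depth.
- arm.sign_off(): hands the job in, once; it reports no verdict.
Trained networks look in a picture, given as the dict that the camera call returned (one of the last four; its "shot" number tells which), for a name from the list of things; names that differ only in an ending like _2 or _b are one class to them, and where a whole thing is asked for, a point or a joint stands for the part that bears it (a point fixed in the world has none). Each returns a list of dicts, best first, with "confidence" (0 to 1); they miss things now and then, are a little off and sometimes report something else, mostly with a low value. They report only what shows in the picture. A call takes as long as a camera call. They do not tell look-alikes from the thing itself.
- arm.masks_of(picture, name): "mask" (384x512 bool, what is visible of it) and "rect" ([left, top, right, bottom] in pixels, round what is visible of it).
- arm.tip_of(picture, name): "position" ([column, row] in pixels: a listed point, or the origin of a listed thing).
The state is a dict: "time_s": time; "joint_pos": joint angles; "joint_vel": joint speeds; "joint_torque": joint torques, N m; "tcp_pos": TCP position; "tcp_rot": TCP orientation; "wrist_force": force on the tool from outside, world axes, zero at the start; "moment": the same for the moment, N m; "width": finger opening in m.
Only numpy, scipy, OpenCV 4.12 (cv2) and the standard library are available. Lean on these libraries where they do the work, as an engineer would, in place of code of your own. Each camera call takes 0.05 s, during which the arm holds its last target. There are 200 camera calls.

## Task

Push the yellow-tagged staining box into its bay of the blue incubator dock until you feel it come up firmly against the hidden stop, and leave it seated there. Push gently, do not ram it against the stop, and leave the blue-tagged box where it is.

Things in the scene. Friction and masses are not known exactly. Their poses are not given: they have to be found in the camera images.
- yellow_box: Shut clear box, white rim, yellow tag on the lid and end wall towards the robot; in either bay. 130 (x) x 80 (y) x 40 mm high, 0.2 to 0.4 kg, slides at 1 to 3 N. Origin: centre of its underside, 12 mm above the bench. +x points into the bay: the outer end wall, the face to push, is 65 mm from the origin along -x, its top 52 mm above the bench. Starts with its inner end just inside the mouth.
- blue_box: Same box (130 x 80 x 40 mm, origin at the centre of its underside, +x into the bay) with a blue tag, waiting in the other bay, 110 mm to the side of the yellow one. It must stay where it is.
- dock: Fixed low blue incubator. Origin: on the bench below the middle of its mouth; +x into the bays. Hood: x 0 to 200, 242 wide, top 84 (knobs 95) mm above the bench. Open metal apron to x = -130, deck 12 mm high. Two bays at y = +55 and -55 mm, 88 mm wide, roof at 60 mm; guides on the apron 22 thick, tops at 26 mm. A seated box's inner end is 50 to 110 mm inside, different each time.
- seat_bar (a joint): Unseen light bar across both bays just before the stop, in m: 0 free, 0.012 pressed flush by a seated box. It takes under 0.5 N, hardly felt; then comes the stop, a rubber buffer: 2 N per mm for 15 mm, then solid. Let go, the box springs back a few mm off the buffer and stays seated. A brief knock of up to 10 N where fingers first meet the box, or as it starts to slide, is not the stop.
There are look-alikes about, which are no part of the job. What is shaped like the yellow_box but purple is not meant.

How it is judged:
By the outcome, as a careful person would: the job done as asked, in the order asked, and still so for the second after the job is handed in, with the robot touching nothing.
It also fails if it takes over 35 s, if anything falls off the work surface, if the arm or the gripper's body presses on something with over 40 N, if the wrist force passes 120 N, or if a joint passes its speed limit or range.

## Working session

There is one attempt and no reset: what is moved stays moved. The work goes in short steps, Python scripts to look and compute and a shell command to move; the robot and the scene stay as the last step left them, time stands still between calls to the robot, and variables do not carry over. Pictures are saved under pics/ and viewed, about 8 in all and at most 12, crops included, and the job is handed in when it is done.

```bash
mkdir -p pics; cat > h.py <<'E'
import numpy as np, cv2
from rig import arm
from scipy.spatial.transform import Rotation as R
def rot(a):
    a=np.array(a,float)
    return a if a.shape==(3,3) else R.from_quat(a[[1,2,3,0]]).as_matrix()
def ray(p,uv,z):
    K=np.array(p["mtx"]); d=np.linalg.inv(K)@[uv[0],uv[1],1]; d=rot(p["attitude"])@[d[0],-d[1],-d[2]]
    e=np.array(p["eye"]); return e+d*(z-e[2])/d[2]
def proj(p,X):
    c=rot(p["attitude"]).T@(np.array(X)-p["eye"]); q=np.array(p["mtx"])@[c[0],-c[1],-c[2]]; return q[:2]/q[2]
def save(p,n): cv2.imwrite(f"pics/{n}.png",p["frame"][:,:,::-1])
E
python3 - <<'E'
from h import *
s=arm.read_state(); print({k:np.round(v,3) for k,v in s.items()})
for n in("top","scene"):
    p=arm.grab_frame(n); save(p,n+"0"); print(n,[k for k in p],np.round(p["eye"],3))
    print({k:p[k] for k in p if k not in("frame",)})
    for t,z in(("yellow_box",.012),("blue_box",.012),("dock",0)):
        for d in arm.tip_of(p,t): print(t,np.round(d["position"]),round(d["confidence"],2),np.round(ray(p,d["position"],z),3))
        for d in arm.masks_of(p,t): print("  mask",np.round(d["rect"]),round(d["confidence"],2))
E
```

```text
{'time_s': np.float64(0.0), 'joint_pos': array([ 1.055,  0.427,  0.074,  1.607, -0.034,  1.111, -0.067]), 'joint_vel': array([-0.003,  0.001, -0.   ,  0.   , -0.001,  0.   ,  0.   ]), 'joint_torque': array([ 1.0000e-03, -9.3582e+01,  3.6670e+00, -4.5419e+01, -4.9000e-02,
        2.0000e-02,  0.0000e+00]), 'tcp_pos': array([ 0.241, -0.63 ,  0.205]), 'tcp_rot': array([-0.   ,  0.824, -0.567, -0.001]), 'wrist_force': array([-0.172,  0.361, -0.591]), 'moment': array([-0.005,  0.018, -0.022]), 'width': np.float64(0.094)}
top ['frame', 'mtx', 'eye', 'attitude', 'shot'] [0.381 0.031 0.917]
{'mtx': array([[446.31132595,   0.        , 264.95763377],
       [  0.        , 446.31132595, 189.76206111],
       [  0.        ,   0.        ,   1.        ]]), 'eye': array([0.38077163, 0.03084594, 0.91736392]), 'attitude': array([ 0.71141058,  0.0654589 , -0.06762584, -0.69644588]), 'shot': 1}
yellow_box [324. 175.] 0.96 [ 0.587 -0.093  0.012]
yellow_box [209. 303.] 0.6 [0.324 0.135 0.012]
  mask [306. 146. 348. 207.] 0.71
  mask [166. 277. 242. 334.] 0.6
  mask [250. 145. 290. 208.] 0.93
dock [294. 153.] 0.69 [ 0.637 -0.031  0.   ]
  mask [234.  47. 358. 218.] 0.62
scene ['frame', 'mtx', 'eye', 'attitude', 'shot'] [0.997 0.097 0.538]
{'mtx': array([[397.2898351 ,   0.        , 257.31490865],
       [  0.        , 397.2898351 , 189.77975795],
       [  0.        ,   0.        ,   1.        ]]), 'eye': array([0.99658164, 0.09720926, 0.5382988 ]), 'attitude': array([0.58928689, 0.25139538, 0.2906609 , 0.71067402]), 'shot': 2}
yellow_box [189. 229.] 0.95 [ 0.589 -0.088  0.012]
yellow_box [330. 154.] 0.74 [0.342 0.139 0.012]
  mask [157. 182. 218. 227.] 0.77
  mask [295. 121. 365. 171.] 0.72
blue_box [249. 239.] 0.87 [0.591 0.018 0.012]
  mask [223. 190. 282. 236.] 0.67
dock [212. 259.] 0.57 [ 0.634 -0.036  0.   ]
dock [251. 239.] 0.42 [0.582 0.019 0.   ]
```

```bash
python3 - <<'E'
import cv2,numpy as np
a=cv2.imread("pics/top0.png");b=cv2.imread("pics/scene0.png")
c=cv2.resize(a[40:230,220:370],None,fx=2.6,fy=2.6,interpolation=cv2.INTER_CUBIC)
b=cv2.resize(b,(400,300)); o=np.zeros((600,800,3),np.uint8)
o[:c.shape[0],:c.shape[1]]=c; o[:300,400:]=b; o[300:,400:]=cv2.resize(a,(400,300)); cv2.imwrite("pics/m0.png",o)
E
```

```text
(no output)
```

View pics/m0.png

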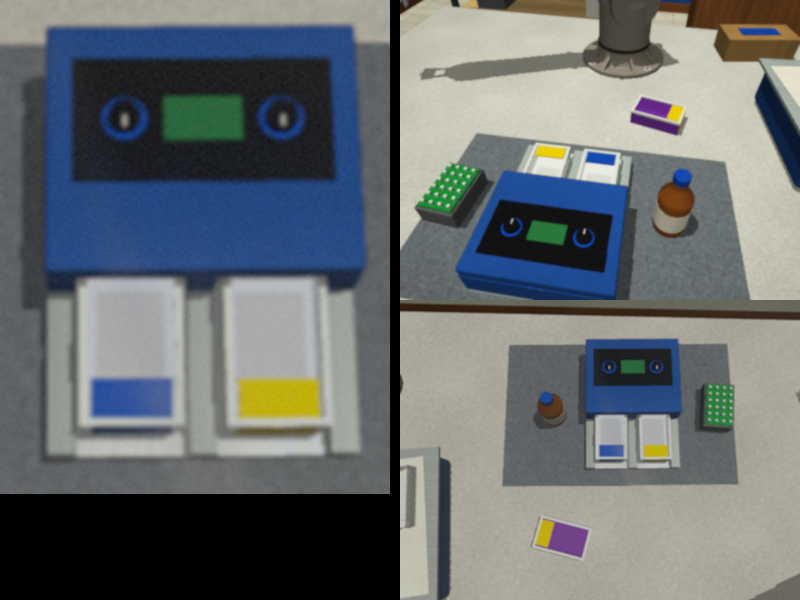

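The montage shows yellow in the right bay (tag at crop pixel 280,398; near lid edge about row 425), blue in the left bay, and the purple look-alike off towards the robot. The way in from behind the box is clear.

```bash
python3 - <<'E'
from h import *
p=arm.grab_frame("top")
f=p["frame"]; hsv=cv2.cvtColor(f,cv2.COLOR_RGB2HSV)
def blob(lo,hi,z,r):
    m=cv2.inRange(hsv,lo,hi); k=np.zeros_like(m); k[r[1]:r[3],r[0]:r[2]]=m[r[1]:r[3],r[0]:r[2]]
    c=max(cv2.findContours(k,0,1)[0],key=cv2.contourArea); b=cv2.boxPoints(cv2.minAreaRect(c)); return np.round([ray(p,q,z)[:2] for q in b],4)
print("ytag",blob((20,120,100),(35,255,255),.052,(290,140,360,220)))
print("btag",blob((100,120,60),(130,255,255),.052,(248,180,292,205)))
print("hood",blob((100,100,40),(130,255,255),.084,(225,40,370,148)))
for x,y in((305,203.5),(347,203.5)): print("near edge",np.round(ray(p,(x,y),.052),3))
s=arm.read_state(); print(s["tcp_pos"],s["time_s"])
E
```

```text
ytag [[ 0.5555 -0.063 ]
 [ 0.5568 -0.1223]
 [ 0.5287 -0.122 ]
 [ 0.5274 -0.063 ]]
btag [[ 0.553   0.0478]
 [ 0.5543 -0.0076]
 [ 0.5282 -0.0079]
 [ 0.527   0.0471]]
hood [[ 0.826   0.0924]
 [ 0.8319 -0.1564]
 [ 0.6281 -0.1525]
 [ 0.6228  0.0858]]
near edge [ 0.52  -0.049  0.052]
near edge [ 0.522 -0.132  0.052]
[ 0.24138632 -0.63031654  0.20546642] 0.75
```

```bash
python3 -m pendant '[[146,[0,0,0],9.8],[146,[0,0,0],9.8],[146,[-5.3,-2.5,0],0],[146,[-5.3,-2.5,0],0],[146,[-5.3,-2.5,0],0]]' 10; python3 -m pendant '[[146,[-5.3,-2.5,0],0],[146,[-5.3,-2.5,0],0],[146,[-5.3,-2.5,0],0],[146,[-5.3,-2.5,0],0],[146,[-5.3,-2.5,0],0]]'
```

```text
time_s: 1.38
tcp_pos: [0.3132, -0.4678, 0.2055]
tcp_rot: [-0.0, 0.715, -0.699, 0.0]
wrist_force: [1.9, -0.1, 0.5]
width: 0.0475
time_s: 2.0
tcp_pos: [0.4319, -0.2, 0.2059]
tcp_rot: [-0.0, 0.715, -0.699, 0.0]
wrist_force: [0.8, -0.4, -0.7]
width: 0.0405
```

```bash
python3 -m pendant '[[146,[-5.3,-2.5,0],0],[146,[-5.2,-2.5,0],0],[146,[0,0,0],0],[146,[0,0,5],0],[146,[0,0,5],0]]'; python3 -m pendant '[[146,[0,0,3],0],[146,[0,0,0],0]]'; python3 - <<'E'
from h import *
p=arm.grab_frame("top");s=arm.read_state();print(s["tcp_pos"],s["wrist_force"],s["tcp_rot"])
a=cv2.resize(p["frame"][120:270,220:370,::-1],(400,400));p=arm.grab_frame("scene")
b=cv2.resize(p["frame"][80:240,120:320,::-1],(400,400));cv2.imwrite("pics/m1.png",np.hstack([a,b]))
E
```

```text
time_s: 2.62
tcp_pos: [0.4791, -0.0963, 0.1049]
tcp_rot: [-0.0, 0.715, -0.699, 0.001]
wrist_force: [1.3, -0.2, -0.3]
width: 0.0401
time_s: 2.88
tcp_pos: [0.4773, -0.0959, 0.074]
tcp_rot: [0.001, 0.715, -0.699, -0.002]
wrist_force: [1.5, 0.4, 0.1]
width: 0.04
[ 0.47840697 -0.09597461  0.07550093] [0.03469586 1.00053629 1.21681932] [ 4.27591036e-04  7.15234673e-01 -6.98884017e-01 -5.56858673e-04]
```

View pics/m1.png

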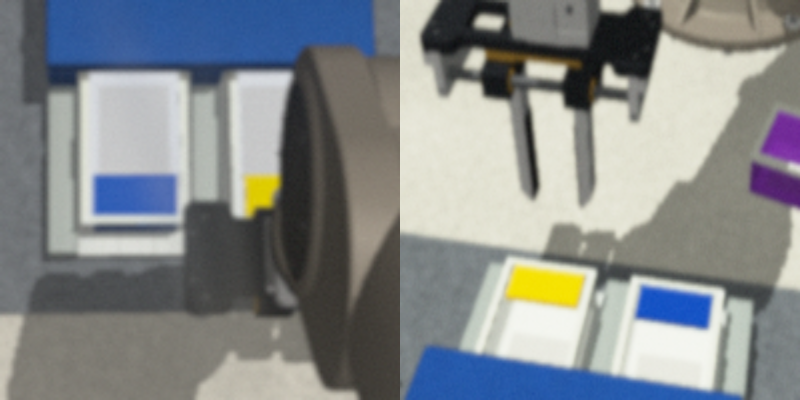

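Right panel: fingertips at (530,198) and (585,203) sit behind the yellow box, centred on it and clear of blue. Next I'll lower and advance.

```bash
python3 -m pendant '[[146,[-0.2,0,2.2],0],[146,[0,0,2],0],[146,[0,-1,0],0],[146,[0,-1,0],0],[146,[0,0,0],0]]'; python3 -m pendant '[[146,[0,-0.4,0],0],[146,[0,-0.4,0],0],[146,[0,-0.4,0],0]]';python3 -m pendant '[[146,[0,-0.4,0],0],[146,[0,-0.4,0],0],[146,[0,-0.4,0],0]]'
```

```text
time_s: 3.6
tcp_pos: [0.5006, -0.0931, 0.0347]
tcp_rot: [-0.001, 0.715, -0.699, 0.001]
wrist_force: [0.2, -0.2, 0.6]
width: 0.0401
time_s: 3.98
tcp_pos: [0.511, -0.0928, 0.0336]
tcp_rot: [-0.0, 0.715, -0.699, 0.0]
wrist_force: [-0.5, -0.1, 0.0]
width: 0.0402
time_s: 4.35
tcp_pos: [0.5229, -0.0925, 0.0334]
tcp_rot: [0.0, 0.715, -0.699, -0.0]
wrist_force: [-1.2, -0.7, -1.0]
width: 0.0401
```

```bash
python3 -m pendant '[[146,[0,-0.4,0],0],[146,[0,-0.4,0],0]]'; python3 -m pendant '[[146,[0,-0.3,0],0],[146,[0,-0.3,0],0]]';python3 -m pendant '[[146,[0,-0.3,0],0]]'
```

```text
time_s: 4.6
tcp_pos: [0.531, -0.0923, 0.0334]
tcp_rot: [-0.0, 0.715, -0.699, -0.0]
wrist_force: [-1.8, -0.1, -1.0]
width: 0.0403
time_s: 4.85
tcp_pos: [0.5369, -0.0922, 0.0335]
tcp_rot: [0.0, 0.715, -0.699, -0.0]
wrist_force: [-1.0, 0.6, -0.9]
width: 0.0397
time_s: 4.97
tcp_pos: [0.5399, -0.0921, 0.0335]
tcp_rot: [0.0, 0.715, -0.699, -0.0]
wrist_force: [-1.4, -0.4, -0.4]
width: 0.0401
```

```bash
python3 -m pendant '[[146,[0,-0.3,0],0]]'|grep -E 'tcp_pos|force';python3 -m pendant '[[146,[0,-0.3,0],0]]'|grep -E 'tcp_pos|force';python3 -m pendant '[[146,[0,-0.3,0],0]]'|grep -E 'tcp_pos|force'
python3 - <<'E'
from h import *
p=arm.grab_frame("scene")
b=cv2.resize(p["frame"][80:240,120:320,::-1],(500,400));cv2.imwrite("pics/m2.png",b)
E
```

```text
tcp_pos: [0.543, -0.092, 0.0335]
wrist_force: [-0.8, -0.2, -1.5]
tcp_pos: [0.546, -0.092, 0.0335]
wrist_force: [-1.2, 0.0, -0.2]
tcp_pos: [0.5489, -0.0919, 0.0335]
wrist_force: [-2.3, 0.3, -0.7]
```

View pics/m2.png

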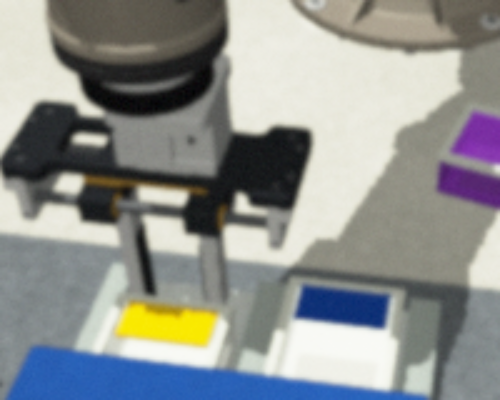

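Fingers press the yellow box's outer wall near (165,295); the box has slid in ahead of blue, whose tag is at (343,305). I'll keep going.

```bash
python3 -m pendant '[[146,[0,-0.3,0],0]]'|grep -E 'tcp_pos|force';python3 -m pendant '[[146,[0,-0.3,0],0]]'|grep -E 'tcp_pos|force';python3 -m pendant '[[146,[0,-0.3,0],0]]'|grep -E 'tcp_pos|force'
```

```text
tcp_pos: [0.5516, -0.0919, 0.0335]
wrist_force: [-2.0, -0.4, -0.1]
tcp_pos: [0.5549, -0.0918, 0.0335]
wrist_force: [-1.9, 0.4, 0.9]
tcp_pos: [0.5579, -0.0917, 0.0335]
wrist_force: [-3.7, 0.4, 2.0]
```

```bash
python3 -m pendant '[[146,[0,-0.2,0],0]]'|grep -E 'tcp_pos|force';python3 -m pendant '[[146,[0,-0.2,0],0]]'|grep -E 'tcp_pos|force'
```

```text
tcp_pos: [0.5595, -0.0916, 0.0335]
wrist_force: [-7.7, -0.4, 6.2]
tcp_pos: [0.5607, -0.0918, 0.0334]
wrist_force: [-11.9, -0.3, 8.6]
```

```bash
python3 -m pendant '[[146,[0,0,0],0]]'|grep -E 'tcp_pos|force'; python3 - <<'E'
from h import *
p=arm.grab_frame("scene");s=arm.read_state();print(s["moment"],s["wrist_force"],s["time_s"])
b=cv2.resize(p["frame"][160:240,130:280,::-1],(750,400),interpolation=cv2.INTER_CUBIC);cv2.imwrite("pics/m3.png",b)
E
```

```text
tcp_pos: [0.5608, -0.0917, 0.0334]
wrist_force: [-8.3, -0.4, 6.1]
[0.05902102 1.94788523 0.15628573] [-7.78140189 -0.4666997   5.30030278] 6.2
```

View pics/m3.png

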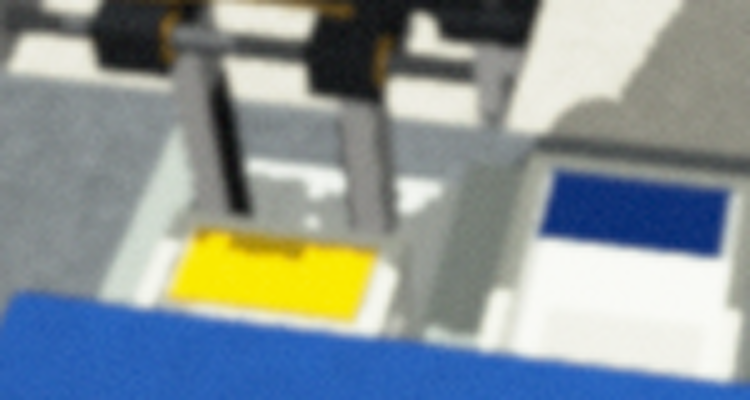

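Yellow's tag (275,275) is now close to the hood edge, with both fingers on the wall. Force holds at about 8 N. I'll check the stiffness with two small steps: the buffer should add about 2 N/mm.

```bash
python3 -m pendant '[[146,[0,-0.1,0],0],[146,[0,0,0],0]]'|grep -E 'tcp_pos|force'; python3 -m pendant '[[146,[0,-0.1,0],0],[146,[0,0,0],0]]'|grep -E 'tcp_pos|force'
```

```text
tcp_pos: [0.5611, -0.0917, 0.0333]
wrist_force: [-12.0, -0.6, 9.8]
tcp_pos: [0.5617, -0.0918, 0.0333]
wrist_force: [-13.8, -0.8, 11.6]
```

The slope is steeper than expected, and there is an upward force of about 11 N, so the box may be pitching. I'll back off and look, then push again from lower down to check that this is really the buffer.

```bash
python3 -m pendant '[[146,[0,0.3,0],0],[146,[0,0.5,0],0],[146,[0,0.7,0],0],[146,[0,0,0],0]]'|grep -E 'tcp_pos|force'; python3 - <<'E'
from h import *
p=arm.grab_frame("scene");s=arm.read_state();print(s["wrist_force"],s["time_s"])
m=cv2.inRange(cv2.cvtColor(p["frame"],cv2.COLOR_RGB2HSV),(20,120,100),(35,255,255)); m[:,240:]=0;m[:160]=0
c=max(cv2.findContours(m,0,1)[0],key=cv2.contourArea);print(np.round([ray(p,q,.052)[:2] for q in cv2.boxPoints(cv2.minAreaRect(c))],4))
for t in("yellow_box","blue_box"):
  for d in arm.tip_of(p,t): print(t,round(d["confidence"],2),np.round(ray(p,d["position"],.012),3))
b=cv2.resize(p["frame"][160:240,130:280,::-1],(750,400),interpolation=cv2.INTER_CUBIC);cv2.imwrite("pics/m4.png",b)
E
```

```text
tcp_pos: [0.5484, -0.092, 0.0336]
wrist_force: [-0.8, 0.7, 0.5]
[-0.07715913  0.26063771 -0.31544305] 7.25
[[ 0.6079 -0.1196]
 [ 0.5755 -0.1283]
 [ 0.5725 -0.0617]
 [ 0.6047 -0.0554]]
yellow_box 0.96 [0.328 0.135 0.012]
blue_box 0.98 [0.58  0.019 0.012]
```

View pics/m4.png

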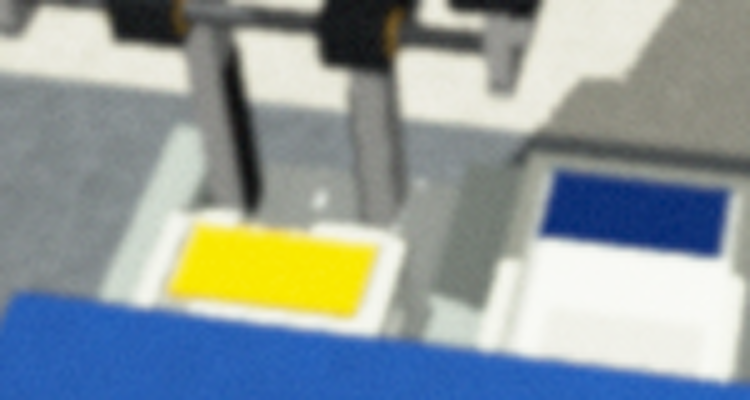

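Box at rest near (280,270), fingers clear behind it, blue unmoved. Second, lower push:

```bash
python3 -m pendant '[[146,[0,0,1],0],[146,[0,-0.3,0],0],[146,[0,-0.3,0],0],[146,[0,0,0],0]]'|grep -E 'tcp_pos|force'; for i in 1; do :; done; python3 -m pendant '[[146,[0,-0.2,0],0],[146,[0,0,0],0]]'|grep -E 'tcp_pos|force'; python3 -m pendant '[[146,[0,-0.2,0],0],[146,[0,0,0],0]]'|grep -E 'tcp_pos|force'
```

```text
tcp_pos: [0.5551, -0.0917, 0.0235]
wrist_force: [-0.0, 0.6, -1.2]
tcp_pos: [0.5569, -0.0917, 0.0236]
wrist_force: [-1.0, -0.5, -0.7]
tcp_pos: [0.5589, -0.0916, 0.0235]
wrist_force: [-0.4, 0.8, -0.1]
```

```bash
python3 -m pendant '[[146,[0,-0.15,0],0],[146,[0,0,0],0]]'|grep -E 'tcp_pos|force'; python3 -m pendant '[[146,[0,-0.1,0],0],[146,[0,0,0],0]]'|grep -E 'tcp_pos|force'; python3 -m pendant '[[146,[0,-0.1,0],0],[146,[0,0,0],0]]'|grep -E 'tcp_pos|force'
```

```text
tcp_pos: [0.5596, -0.0916, 0.0234]
wrist_force: [-5.8, 0.3, 3.5]
tcp_pos: [0.5602, -0.0916, 0.0234]
wrist_force: [-8.4, 0.7, 6.5]
tcp_pos: [0.5608, -0.0915, 0.0233]
wrist_force: [-10.3, 1.4, 9.3]
```

Resistance starts at the same spot, and the box had sprung back about 2.7 mm. The upward force looks like arm sag held by friction on the wall. I'll unload it vertically to read the true axial force.

```bash
python3 -m pendant '[[146,[0,0,-0.12],0],[146,[0,0,0],0]]'|grep -E 'tcp_pos|force'; python3 -m pendant '[[146,[0,-0.15,-0.05],0],[146,[0,0,0],0]]'|grep -E 'tcp_pos|force'; python3 -m pendant '[[146,[0,-0.15,-0.05],0],[146,[0,0,0],0]]'|grep -E 'tcp_pos|force'
```

```text
tcp_pos: [0.561, -0.0916, 0.0242]
wrist_force: [-4.9, 0.1, -1.0]
tcp_pos: [0.5621, -0.0916, 0.0244]
wrist_force: [-6.9, -0.6, -0.9]
tcp_pos: [0.5631, -0.0917, 0.0247]
wrist_force: [-8.1, 0.1, -1.7]
```

With the sag removed, 4.9, 6.9 and 8.1 N over 2.1 mm gives roughly 2 N/mm, so it is the buffer. Retreating now.

```bash
python3 -m pendant '[[146,[0,0.3,0],0],[146,[0,0.7,0],0],[146,[0,2,0],0],[146,[0,3,0],0],[146,[0,0,-3],0]]'|grep -E 'tcp_pos|force'; python3 -m pendant '[[146,[0,0,-5],0],[146,[0,0,-5],0],[146,[5,0,0],0],[146,[5,0,0],0],[146,[0,0,0],0]]'|grep -E 'time|tcp_pos|force'; python3 - <<'E'
from h import *
p=arm.grab_frame("scene");s=arm.read_state();print(s["wrist_force"],s["time_s"])
m=cv2.inRange(cv2.cvtColor(p["frame"],cv2.COLOR_RGB2HSV),(20,120,100),(35,255,255)); m[:,240:]=0;m[:160]=0
c=max(cv2.findContours(m,0,1)[0],key=cv2.contourArea);print(np.round([ray(p,q,.052)[:2] for q in cv2.boxPoints(cv2.minAreaRect(c))],4))
for d in arm.tip_of(p,"blue_box"): print(round(d["confidence"],2),np.round(ray(p,d["position"],.012),3))
b=cv2.resize(p["frame"][160:240,130:280,::-1],(750,400),interpolation=cv2.INTER_CUBIC);cv2.imwrite("pics/m5.png",b)
E
```

```text
tcp_pos: [0.5022, -0.093, 0.0547]
wrist_force: [0.5, -0.0, 0.1]
time_s: 11.1
tcp_pos: [0.5073, -0.1968, 0.156]
wrist_force: [-0.5, 1.5, -0.7]
[-0.46049983 -0.05649657  0.30329966] 11.15
[[ 0.6081 -0.1195]
 [ 0.577  -0.1279]
 [ 0.574  -0.0614]
 [ 0.605  -0.0554]]
0.96 [0.584 0.021 0.012]
```

View pics/m5.png

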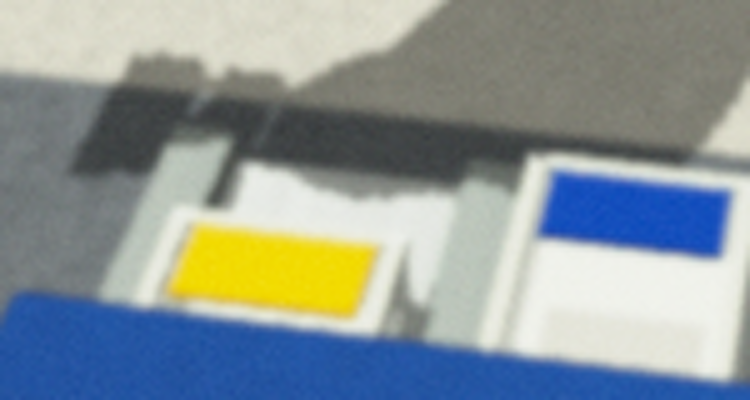

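Yellow is still in place (tag around (275,270), same as after the first push), blue is unmoved (tag around (635,213)), and the arm is clear.

```bash
python3 -c "from rig import arm; print(arm.sign_off())"
```

```text
the job is handed in; nothing more can be done
None
```

I pushed the yellow-tagged box in slowly until it came up against the buffer, then backed the arm clear and handed the job in at about 11 s. All the evidence says it is seated, but no verdict is reported and I could not see the seat bar itself.

- **First push:** it peaked at about 14 N along the push. It felt too stiff, about 5 N/mm, with about 11 N upward. That did not match the buffer, so I backed off and pushed again. Arm sag gripping the end wall by friction is the likely cause.
- **Second push:** resistance began at the same place, about 2.7 mm back from where the first push ended, which fits the box springing back. With the sag taken out, the force rose from 4.9 to 8.1 N over 2.1 mm, roughly the buffer's 2 N/mm.
- **Final picture:** yellow rests within 1–2 mm of where it sat after the first push, its inner end about 7 cm inside the mouth. Blue looks unmoved; the network's estimates of it vary by up to about 1 cm between pictures, but its tag did not shift between the later close-ups. The arm is well clear, with wrist force near zero.

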